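Log a reagent bottle with the hand-held code reader

TASK

Log the larger of the two reagent bottles: pick the code reader up from its rest so that its grip paddle is squeezed in, aim its window square-on at the barcode sticker on the larger bottle from about 9 cm away, and hold it there steadily for one second with the paddle still squeezed. Then lay the reader back down in its rest, the same way round as before, and let go. Do not read the smaller bottle's sticker, and leave both bottles, the beaker and the timer where they are.

Things in the scene. Friction and masses are not known exactly. Their poses are not given: they have to be found in the camera images.
- reader: hand-held code reader, light grey, 194 mm long, 0.2 kg, lying level in its rest. Origin: centre of its underside, 99 mm behind the front face; x points out of the window (the beam), y to its left, z up. Handle: x -95 to +53 mm, 36 mm wide (y -18 to +18), 34 mm high (z 0 to 34). Head with black nose: x +51 to +99 mm, 50 mm wide, 40 mm high
- grip (a point): the point to grip: middle of the handle, 5 mm behind the reader's origin, 17 mm above its underside, 41 mm above the bench in the rest. The fingers come from above and close along the reader's y, one on the paddle, one on the bare right side; between the saddles the handle is free from 67 mm behind to 40 mm ahead of this point
- window (a point): centre of the scanning window in the reader's front face, 100 mm ahead of its origin, 20 mm above its underside; axes of the reader, x is the beam. It reads a sticker 50 to 130 mm straight ahead, at most 15 mm off the beam sideways or in height and turned at most 0.4 rad from square-on, while the paddle is in and the reader is still
- paddle (a joint): black sprung grip paddle in the left (+y) side of the handle, 74 mm long, 12 mm high, hinged at its rear end (x = -50 mm). 0 = out (its front end stands 10 mm proud; the handle then measures 42 mm at the grip point), 0.14 rad = squeezed in flush with the handle's side, about 5 N at the grip point. Above 0.11 the reader is live
- rest: black bench rest, fixed: base 156 x 76 x 10 mm, two saddles at x = -78 and +40 mm. Origin: on the bench, below the reader's origin when that is in place; x: the way the reader points, z up. Saddles carry the reader's underside 24 mm above the bench, between cheeks 43 mm apart with flared lips up to 46 mm high; the reader's head starts 6 mm ahead of the front saddle
- bottle_large: the larger reagent bottle, white with a blue screw cap, 70 mm in diameter and 140 mm high, loose, 0.22 kg. Origin: centre of its underside; x points out through the middle of the barcode sticker, z up
- bottle_large_code (a point): middle of the barcode sticker (38 x 46 mm, horizontal black bars) on the larger bottle: on its surface 35 mm from the bottle's axis, 50 mm above the bench; its axes are those of the bottle, x points straight out of the sticker
- bottle_small: the smaller reagent bottle, of the same look, 58 mm in diameter and 110 mm high; origin and axes as for the larger. Leave it alone
- bottle_small_code (a point): middle of the barcode sticker on the smaller bottle, 29 mm from its axis, 45 mm above the bench; axes as for the larger
- beaker: clear glass beaker, 55 mm across and 70 mm high, standing near; leave it alone
- timer: small white bench timer, 60 x 64 x 20 mm, lying near; leave it alone
There are look-alikes about, which are no part of the job. Of the things shaped like the reader, the grey one is meant.

How it is judged:
On the way:
1. the reader, paddle squeezed in, is held steady with its beam on the larger bottle's sticker (value of joint paddle above 0.11 rad and x of bottle_large_code in the frame of window between 0.05 and 0.13 m and y of bottle_large_code in the frame of window between -0.015 and 0.015 m and z of bottle_large_code in the frame of window between -0.015 and 0.015 m and angle between the x axis of reader and the x axis of bottle_large, either way round below 0.4 rad and x of window in the frame of bottle_large_code above 0.03 m and linear speed of reader below 0.02 m/s and angular speed of reader below 0.2 rad/s), for 0.8 s.
At the end, for the whole second after the job is handed in: The reader lies still in its rest the same way round as before, down on both saddles (height within 4 mm, 14 mm along, 6 mm across, 0.1 rad), its paddle out again (below 0.04 rad); both bottles stand upright within 15 mm of where they were (x of reader in the frame of rest between -0.014 and 0.014 m and y of reader in the frame of rest between -0.006 and 0.006 m and z of reader in the frame of rest between 0.02 and 0.028 m and x of window in the frame of rest above 0.08 m and angle between the x axis of reader and the x axis of rest, either way round below 0.1 rad and angle between each of reader, bottle_large, bottle_small's own z axis and vertical below 0.1 rad and value of joint paddle below 0.04 rad and linear speed of reader below 0.02 m/s and distance of each of bottle_large, bottle_small from where it was at the start of the episode below 0.015 m); the robot touches nothing.
It fails at once if the smaller bottle's sticker is read (beam held still on it with the paddle in) (value of joint paddle above 0.11 rad and x of bottle_small_code in the frame of window between 0.05 and 0.13 m and y of bottle_small_code in the frame of window between -0.015 and 0.015 m and z of bottle_small_code in the frame of window between -0.015 and 0.015 m and angle between the x axis of reader and the x axis of bottle_small, either way round below 0.4 rad and x of window in the frame of bottle_small_code above 0.03 m and linear speed of reader below 0.02 m/s and angular speed of reader below 0.2 rad/s).
It fails at once if a bottle is moved more than 15 mm or tipped ((distance of bottle_large from where it was at the start of the episode above 0.015 m or angle between bottle_large's own z axis and vertical above 0.2 rad) or (distance of bottle_small from where it was at the start of the episode above 0.015 m or angle between bottle_small's own z axis and vertical above 0.2 rad)).
It fails at once if the beaker or the timer is moved more than 20 mm or the beaker tipped ((distance of beaker from where it was at the start of the episode above 0.02 m or angle between beaker's own z axis and vertical above 0.2 rad) or distance of timer from where it was at the start of the episode above 0.02 m).
It also fails if it takes over 54 s, if anything falls off the work surface, if the arm or the gripper's body presses on something with over 40 N, if the wrist force passes 120 N, or if a joint passes its speed limit or range.

ROBOT

A 6-joint arm with a two-finger parallel gripper is mounted at the origin on a cart in front of the work surface, level with it; the furniture and walls round the work are solid. World frame = base frame: x ahead of the robot, y to its left, z up, the work surface at z = 0. Lengths are in m, angles in rad, forces in N, time in s.
With the tool pointing down it reaches from about 0.35 to 0.775 m from the base axis. Payload 7.3 kg.
Tool frame: the origin (TCP) lies between the finger pads; the fingertips stand ahead of it and the grasp point (between the pads) lies 6 mm ahead of it (robot.tip_extent is the x of the fingertips in the tool frame, in m); x points along the fingers, z is the direction in which the jaws open and shut, and the axes are right-handed (so a half turn about x gives the same grasp; the last joint's range is limited). The gripper opens to 92 mm and grips with 3 to 60 N. Pads are 19 mm wide; open, the fingers measure 130 mm over their backs; the gripper's body (75 mm by 190 mm) begins 47 mm behind the grasp point.
Start: joints at [1.035, 0.342, 1.524, -0, 1.275, -0.146], TCP at [0.199, 0.486, 0.252] pointing down, gripper open.
Joint ranges: [-2.53, 2.53], [-0.77, 2.02], [0.04, 2.7], [-1, 4.14], [0.28, 2.66], [-3.11, 3.11]. Speed limits (rad/s): [2.57, 2.57, 3.14, 3.14, 3.14, 3.14].

INTERFACE

Orientations are given as [roll, pitch, yaw] about the fixed x, y, z axes, in that order (R = Rz(yaw) Ry(pitch) Rx(roll)).
In Python, from cell import robot gives the robot as it stands. The module is installed in compiled form; this text tells all that it offers.
- The arm moves only by the shell command python3 -m creep 'ROWS' [FORCE]. ROWS is JSON, a list of rows, each an object with "translation": the shift along the tool's x, y, z in m, a list of three; "twist": the turn, a rotation vector about the tool's x, y, z in rad, a list of three; "hand": the opening in per cent of the stroke, from 0 (shut) to 100 (fully open). A call has 1 to 5 rows; each row is the pose to reach, as a shift and turn from the pose measured when the call began, along the tool's axes at that moment; what a row does not reach only later rows make up. A row lasts 1/10 s, in which the tool goes at most 50 mm and 8.59 degrees, less where a joint would pass 70% of its speed; a pose out of reach is approached as far as the arm can. A call with a gripper value outside its range is refused whole. The fingers move at their own pace and stop on an object; FORCE is the grip in N (left out, the last holds). Time passes only in rows, so rows that repeat a pose let the fingers close. It gives the time, the measured TCP pose, the force and the opening at its end, in the units of the state.
- robot.observe(): the state, without advancing time (a new reading comes with each control period).
- robot.read_camera(name): name is "scene" or "top"; returns the picture (420x560x3 uint8, blue, green, red); there is no depth.
- robot.calibration(name): a dict with "intrinsics" (3x3 intrinsics, pixels), "cam_to_world" (4x4, takes a point from camera to world coordinates). Camera axes: x right, y up, looking along -z (the intrinsics and any distortion apply to the point x, -y, -z); pixel columns grow to the right and rows downward; lengths in m; the calibration is good to about 2 mm. A picture is of the moment at which its call begins. calibration takes no time and is no camera call.
- robot.hand_in(): hands the job in, once; it reports no verdict.
The state is a dict: "time": time; "qpos": joint angles; "qvel": joint speeds; "joint_efforts": joint torques, N m; "tool_pos": TCP position; "tool_rot": TCP orientation; "contact_force": force on the tool from outside, world axes, zero at the start; "torque": the same for the moment, N m; "opening": finger opening in m.
Only numpy, scipy, OpenCV 4.12 (cv2) and the standard library are available. Lean on these libraries where they do the work, as an engineer would, in place of code of your own. Each camera call takes 0.05 s, during which the arm holds its last target. There are 200 camera calls.

## Working session

There is one attempt and no reset: what is moved stays moved. The work goes in short steps, Python scripts to look and compute and a shell command to move; the robot and the scene stay as the last step left them, time stands still between calls to the robot, and variables do not carry over. Pictures are saved under pics/ and viewed, about 8 in all and at most 12, crops included, and the job is handed in when it is done.

```bash
mkdir -p pics; python3 - <<'E'
from cell import robot
import cv2,numpy as np
for n in("scene","top"):
    cv2.imwrite(f"pics/{n}0.png",cv2.resize(robot.read_camera(n),(800,600),interpolation=cv2.INTER_CUBIC))
    c=robot.calibration(n);print({k:np.round(v,4).tolist() if not isinstance(v,str) else v for k,v in c.items()})
print(robot.observe(),robot.tip_extent)
E
```

```text
{'intrinsics': [[380.6709, 0.0, 277.9803], [0.0, 380.6709, 212.7634], [0.0, 0.0, 1.0]], 'cam_to_world': [[0.7114, 0.5043, -0.4894, 0.1364], [-0.7027, 0.5162, -0.4896, -0.4158], [0.0057, 0.6923, 0.7216, 0.6781], [0.0, 0.0, 0.0, 1.0]]}
{'intrinsics': [[483.0995, 0.0, 271.7602], [0.0, 483.0995, 208.2272], [0.0, 0.0, 1.0]], 'cam_to_world': [[0.0281, 0.9933, -0.112, 0.4456], [-0.9995, 0.0298, 0.0134, -0.0002], [0.0166, 0.1116, 0.9936, 1.1424], [0.0, 0.0, 0.0, 1.0]]}
{'time': 0.1, 'qpos': array([ 1.03498101e+00,  3.42633402e-01,  1.52493782e+00, -1.50229064e-05,
        1.27538026e+00, -1.45990409e-01]), 'qvel': array([-4.08063363e-05, -1.29161904e-03, -3.00108003e-03,  1.99289764e-03,
       -1.38308682e-03, -8.54055908e-04]), 'joint_efforts': array([ 2.12229810e-03, -4.32004845e+01, -2.44694763e+01,  7.20178569e-02,
        5.26496745e-02, -3.35208085e-05]), 'tool_pos': array([0.19932129, 0.48533245, 0.25111893]), 'tool_rot': array([ 3.00617433,  1.56943742, -2.09603517]), 'contact_force': array([-0.67511972, -0.14595611, -0.06599987]), 'torque': array([0.05303365, 0.05228817, 0.01975744]), 'opening': 0.09201166354997742} 0.025
```

View pics/scene0.png

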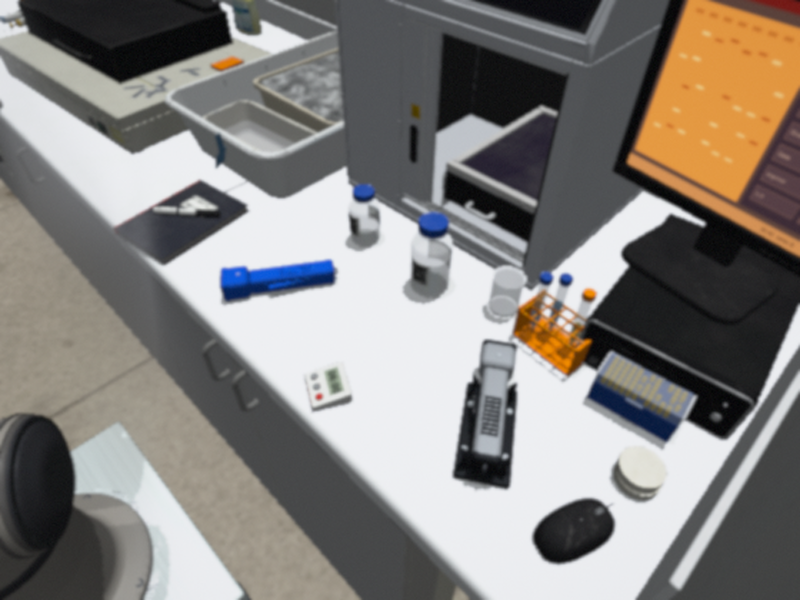

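View pics/top0.png

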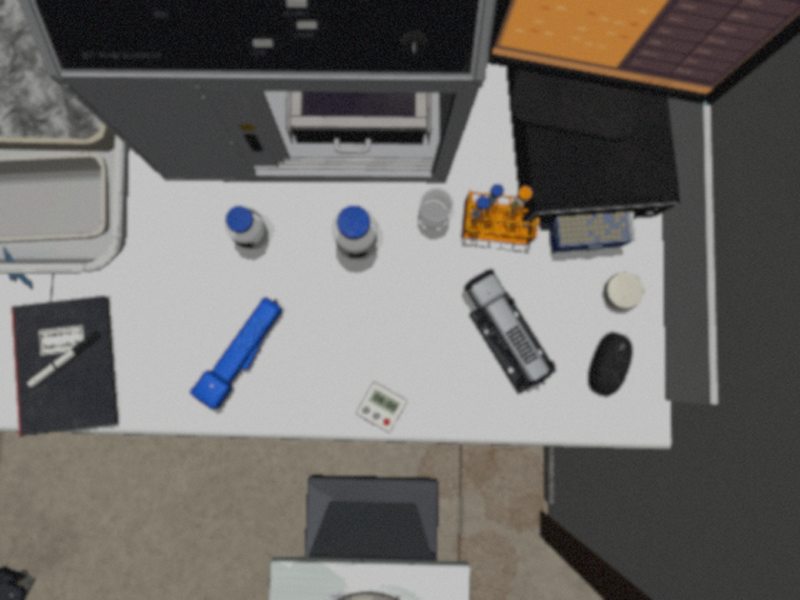

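Scene: the grey reader lies in its black rest at top (508,330), scene (490,400), with its head towards the top-left. The blue look-alike is at top (237,355). The larger bottle is at top (355,232), scene (430,255). The smaller one is at top (245,228), scene (363,215). The beaker is at top (434,214) and the timer at top (382,407). Next I'll take close crops.

```bash
python3 - <<'E'
from cell import robot
import cv2,numpy as np
s=robot.read_camera("scene");t=robot.read_camera("top")
R=lambda im,x,y,w,h,k:cv2.resize(im[y:y+h,x:x+w],None,fx=k,fy=k,interpolation=cv2.INTER_CUBIC)
# top reader crop 100x100 @ (310,180) x4 ; scene reader (310,225) ; scene bottles (230,120); top bottles
a=np.hstack([R(t,310,180,100,100,4),R(s,300,232,100,110,4)[:400]])
cv2.imwrite("pics/rd.png",a)
b=np.hstack([R(s,235,120,100,100,4),R(t,225,120,100,100,4)])
cv2.imwrite("pics/bt.png",b)
E
```

```text
(no output)
```

View pics/rd.png

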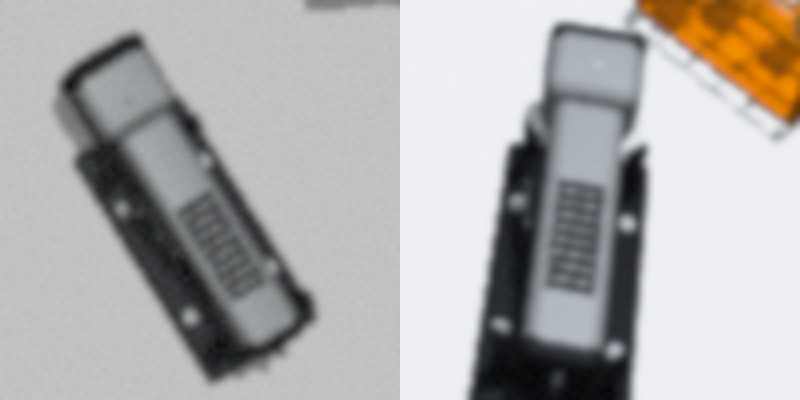

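View pics/bt.png

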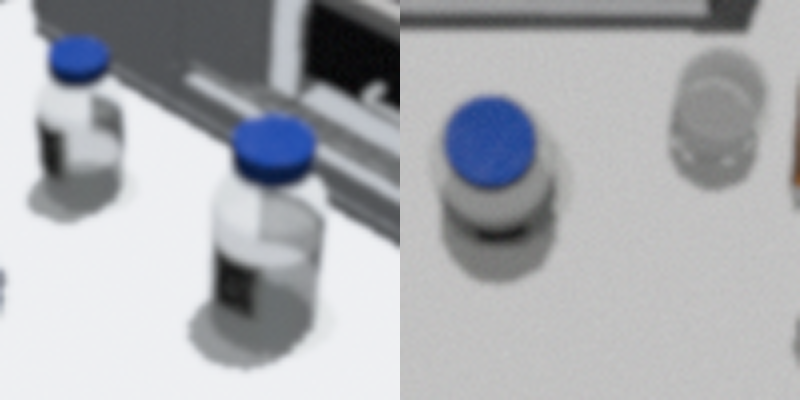

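The crops confirm the choice: the grey reader's head is up-left in the rest. The larger bottle's sticker is at scene crop (217..257, 255..315) and shows as a dark strip at top crop (497,228), so it faces roughly towards the robot. Now fitting poses.

```bash
cat > h.py <<'E'
from cell import robot
import cv2,numpy as np
from scipy.spatial.transform import Rotation as Ro
from scipy.optimize import least_squares
C={n:robot.calibration(n) for n in("scene","top")}
def proj(n,P):
    T=np.array(C[n]["cam_to_world"]);K=np.array(C[n]["intrinsics"])
    p=(np.atleast_2d(P)-T[:3,3])@T[:3,:3]*[1,-1,-1]
    q=p@K.T;return q[:,:2]/q[:,2:]
def px(o,p,k=4):return (np.array(p,float)+.5)/k-.5+o
def pose(xy,yaw,L):
    L=np.array(L,float);c,s=np.cos(yaw),np.sin(yaw)
    return np.c_[xy[0]+c*L[:,0]-s*L[:,1],xy[1]+s*L[:,0]+c*L[:,1],L[:,2]]
E
python3 - <<'E'
from h import *
# reader, left=+y
L=np.array([[99,25,64],[99,-25,64],[-95,18,58],[-95,-18,58]])/1e3
ot=px((310,180),[[65,85],[137,37],[247,348],[305,310]])
os=px((300,232),[[156,28],[243,35],[125,342],[203,350]])
f=lambda v:np.r_[proj("top",pose(v[:2],v[2],L))-ot,proj("scene",pose(v[:2],v[2],L))-os].ravel()
r=least_squares(f,[.45,-.2,.5],loss='soft_l1');print("reader",r.x,np.round(f(r.x),1).reshape(-1,2).tolist())
def cap(h,t,s):
    g=lambda v:np.r_[proj("top",[*v,h])-t,proj("scene",[*v,h])-s].ravel()
    r=least_squares(g,[.6,.1]);print(r.x,np.round(g(r.x),1));return r.x
b=cap(.14,px((225,120),(90,138)),px((235,120),(275,140)))
sm=cap(.11,px((0,0),(239,217),800/560),px((235,120),(79,54)))
for a in np.arange(150,241,10):
    A=np.radians(a)+np.array([0,-.543,.543,0,0]);z=np.array([.05,.05,.05,.027,.073])
    P=np.c_[b[0]+.035*np.cos(A),b[1]+.035*np.sin(A),z]
    print(a,np.round((proj("scene",P)-[235,120]+.5)*4-.5).tolist(),np.round((proj("top",P)-[225,120]+.5)*4-.5)[[1,2,4]].tolist())
print(np.round((proj("scene",[*b,.0])-[235,120])*4),np.round((proj("top",[*b,.0])-[225,120])*4))
E
```

```text
reader [ 0.53050596 -0.20820575  0.57799796] [[-1.3, -5.4], [-0.6, -4.8], [1.7, 1.0], [0.7, 2.0], [-0.6, -4.4], [1.4, -2.2], [-0.7, 0.6], [0.0, 2.6]]
[0.6725633  0.04099124] [ 0.3 -0.2 -0.4 -0. ]
[0.67868428 0.21616285] [ 0.1 -0.1 -0.2 -0.1]
150 [[211.0, 266.0], [211.0, 246.0], [227.0, 284.0], [210.0, 294.0], [212.0, 238.0]] [[42.0, 199.0], [96.0, 232.0], [62.0, 216.0]]
160 [[215.0, 273.0], [209.0, 252.0], [235.0, 289.0], [214.0, 300.0], [216.0, 244.0]] [[48.0, 208.0], [106.0, 231.0], [72.0, 221.0]]
170 [[220.0, 279.0], [209.0, 259.0], [244.0, 292.0], [219.0, 306.0], [221.0, 250.0]] [[55.0, 216.0], [117.0, 229.0], [82.0, 224.0]]
180 [[226.0, 284.0], [211.0, 266.0], [254.0, 295.0], [225.0, 311.0], [227.0, 256.0]] [[63.0, 223.0], [126.0, 224.0], [93.0, 225.0]]
190 [[234.0, 288.0], [214.0, 272.0], [264.0, 296.0], [233.0, 316.0], [235.0, 260.0]] [[72.0, 227.0], [135.0, 219.0], [104.0, 224.0]]
200 [[243.0, 292.0], [219.0, 278.0], [274.0, 296.0], [242.0, 319.0], [245.0, 264.0]] [[83.0, 231.0], [143.0, 211.0], [115.0, 222.0]]
210 [[253.0, 294.0], [225.0, 283.0], [284.0, 294.0], [251.0, 322.0], [254.0, 266.0]] [[93.0, 232.0], [149.0, 203.0], [125.0, 218.0]]
220 [[263.0, 296.0], [233.0, 288.0], [293.0, 292.0], [261.0, 323.0], [265.0, 267.0]] [[104.0, 232.0], [153.0, 193.0], [134.0, 212.0]]
230 [[273.0, 296.0], [242.0, 292.0], [301.0, 289.0], [271.0, 323.0], [275.0, 267.0]] [[114.0, 230.0], [156.0, 183.0], [142.0, 205.0]]
240 [[283.0, 295.0], [252.0, 294.0], [309.0, 284.0], [281.0, 322.0], [285.0, 266.0]] [[124.0, 226.0], [157.0, 173.0], [148.0, 196.0]]
[[260. 314.]] [[ 97. 188.]]
```

```bash
python3 - <<'E'
from h import *
L=np.array([[75,25,64],[75,-25,64],[51,0,64],[-80,18,58],[-80,-18,58],[78,38,10],[-78,38,10]])/1e3
# edges across only for first/4th lines: use rest base + junction for along
ot=px((310,180),[[143,124],[78,158],[210,380]])
os=px((300,232),[[196,100],[110,147]])
Lt=L[[2,5,6]];Ls=L[[2,5]]
f=lambda v:np.r_[proj("top",pose(v[:2],v[2],Lt))-ot,proj("scene",pose(v[:2],v[2],Ls))-os].ravel()
r=least_squares(f,[.53,-.2,.57]);print("reader",r.x,np.round(f(r.x),1).reshape(-1,2).tolist())
for v in ([.5305,-.2082,.578],r.x):
  M=np.array([[99,25,64],[99,-25,64],[51,25,64],[51,-25,64],[-95,18,58],[-95,-18,58],[78,38,10],[-78,38,10],[78,-38,10],[-78,-38,10]])/1e3
  print(np.round(np.c_[(proj("top",pose(v[:2],v[2],M))-[310,180])*4,(proj("scene",pose(v[:2],v[2],M))-[300,232])*4+[400,0]]).astype(int).tolist())
o=robot.observe();print(Ro.from_euler('xyz',o['tool_rot']).as_matrix().round(3))
E
```

```text
reader [ 0.51599015 -0.21934644  0.61061716] [[4.2, 4.1], [-3.3, -2.9], [1.1, -2.7], [-1.7, 4.3], [-0.6, -5.0]]
[[58, 62, 552, 9], [133, 16, 647, 25], [104, 134, 542, 79], [179, 88, 641, 96], [252, 350, 521, 343], [306, 317, 602, 359], [47, 116, 513, 98], [189, 343, 473, 352], [156, 50, 653, 122], [298, 274, 633, 384]]
[[74, 92, 545, 36], [147, 44, 642, 49], [122, 163, 538, 108], [195, 115, 638, 123], [277, 375, 526, 383], [330, 339, 609, 397], [63, 145, 506, 126], [213, 368, 475, 391], [169, 75, 649, 147], [320, 296, 639, 419]]
[[-0.    -0.925  0.38 ]
 [-0.001  0.38   0.925]
 [-1.     0.    -0.001]]
```

```bash
python3 - <<'E'
from h import *
L=np.array([[51,0,64],[-95,18,58],[-95,-18,58],[59,38,10],[-97,38,10],[99,25,64],[99,-25,64]])/1e3
ot=px((310,180),[[143,124],[247,348],[305,310],[78,158],[210,380],[58,78],[135,34]])
os=px((300,232),[[196,100],[125,342],[203,350],[110,147],[76,395],[152,25],[246,27]])
f=lambda v:np.r_[proj("top",pose(v[:2],v[2],L))-ot,proj("scene",pose(v[:2],v[2],L))-os].ravel()
r=least_squares(f,[.53,-.2,.57]);x=r.x;print("reader",x,np.round(f(x),1).reshape(-1,2).tolist())
c,s=np.cos(x[2]),np.sin(x[2]);g=x[:2]-.005*np.array([c,s]);print("grip",g)
# target: tool down, jaw axis z along reader y ; choose smaller turn
o=robot.observe();R0=Ro.from_euler('xyz',o['tool_rot']).as_matrix();p0=o['tool_pos']
for sg in(1,-1):
    z=sg*np.array([-s,c,0]);X=np.array([0,0,-1.]);R=np.c_[X,np.cross(z,X),z]
    print(sg,"twist",Ro.from_matrix(R0.T@R).as_rotvec(),"shift",R0.T@(np.r_[g,.15]-p0))
E
```

```text
reader [ 0.5278956  -0.20940876  0.59304603] [[0.2, -1.5], [2.8, 1.9], [1.7, 2.8], [-2.7, -1.8], [0.8, -1.0], [0.5, -2.0], [-0.2, -2.7], [-1.4, -1.8], [-0.3, 2.2], [0.5, 4.0], [-0.8, -3.9], [-1.5, 0.5], [-0.6, -2.7], [-0.3, 0.5]]
grip [ 0.52374939 -0.21220321]
1 twist [-9.82809709e-01 -7.82461877e-04 -5.12942472e-04] shift [ 0.10171892 -0.56512787 -0.52199699]
-1 twist [ 2.15878270e+00 -6.03002977e-04  9.19843584e-04] shift [ 0.10171892 -0.56512787 -0.52199699]
```

```bash
cat > go.py <<'E'
# usage: go.py x y z yaw [sg]: shift/twist to tool-down pose, reader yaw given; sg -1 -> jaw axis along reader -y
from h import *
import sys
def goal(x,y,z,yaw):
    o=robot.observe();R0=Ro.from_euler('xyz',o['tool_rot']).as_matrix()
    Z=-np.array([-np.sin(yaw),np.cos(yaw),0]);X=np.array([0,0,-1.]);R=np.c_[X,np.cross(Z,X),Z]
    print("sh",(R0.T@(np.r_[x,y,z]-o['tool_pos'])).round(4),"tw",Ro.from_matrix(R0.T@R).as_rotvec().round(4),"pos",o['tool_pos'].round(4),"q",o['qpos'].round(2),"t",round(o['time'],2),"F",o['contact_force'].round(1),"op",round(o['opening'],4))
if __name__=="__main__": goal(*map(float,sys.argv[1:5]))
E
python3 -m creep '[{"translation":[0,-0.28,-0.26],"twist":[1.1,0,0],"hand":100},{"translation":[0,-0.28,-0.26],"twist":[1.1,0,0],"hand":100},{"translation":[0,-0.28,-0.26],"twist":[1.1,0,0],"hand":100},{"translation":[0,-0.28,-0.26],"twist":[1.1,0,0],"hand":100},{"translation":[0,-0.28,-0.26],"twist":[1.1,0,0],"hand":100}]' 10
python3 go.py .5237 -.2122 .15 .593
```

```text
time: 0.7
tool_pos: [0.3044, 0.2569, 0.2516]
tool_rot: [-1.687, 1.57, -1.262]
contact_force: [0.4, -1.6, -0.4]
opening: 0.0918
sh [ 0.1019 -0.5177  0.0061] tw [1.4033e+00 3.0000e-04 4.0000e-04] pos [0.3044 0.2569 0.2516] q [ 0.51  0.11  1.84 -0.    1.2   0.08] t 0.7 F [ 0.4 -1.6 -0.4] op 0.0918
```

```bash
python3 -m creep '[{"translation":[0,-0.5,0],"twist":[1.4,0,0],"hand":100},{"translation":[0,-0.5,0],"twist":[1.4,0,0],"hand":100},{"translation":[0,-0.5,0],"twist":[1.4,0,0],"hand":100},{"translation":[0,-0.5,0],"twist":[1.4,0,0],"hand":100},{"translation":[0,-0.5,0],"twist":[1.4,0,0],"hand":100}]' 10 | head -1
python3 go.py .5237 -.2122 .15 .593
```

```text
time: 1.2
sh [ 0.102  -0.1912  0.1871] tw [ 6.524e-01  6.000e-04 -0.000e+00] pos [0.4075 0.0288 0.2519] q [-0.12  0.13  1.81 -0.    1.2   0.21] t 1.2 F [ 0.7  0.5 -0.3] op 0.0919
```

```bash
python3 -m creep '[{"translation":[0,-0.191,0.187],"twist":[0.652,0,0],"hand":100},{"translation":[0,-0.191,0.187],"twist":[0.652,0,0],"hand":100},{"translation":[0,-0.191,0.187],"twist":[0.652,0,0],"hand":100},{"translation":[0,-0.191,0.187],"twist":[0.652,0,0],"hand":100},{"translation":[0,-0.191,0.187],"twist":[0.652,0,0],"hand":100}]' 10 | head -1
python3 go.py .5237 -.2122 .15 .593
```

```text
time: 1.7
sh [ 0.1019 -0.002   0.0173] tw [-0.0051  0.0004 -0.0003] pos [ 0.5157 -0.1967  0.2519] q [-0.5   0.39  1.45  0.    1.3   0.48] t 1.7 F [0.4 1.4 0.9] op 0.0918
```

```bash
python3 -m creep '[{"translation":[0.04,-0.002,0.017],"twist":[-0.005,0,0],"hand":100},{"translation":[0.08,-0.002,0.017],"twist":[-0.005,0,0],"hand":100},{"translation":[0.13,-0.002,0.017],"twist":[-0.005,0,0],"hand":100},{"translation":[0.13,-0.002,0.017],"twist":[-0.005,0,0],"hand":100},{"translation":[0.13,-0.002,0.017],"twist":[-0.005,0,0],"hand":100}]' 10 | head -1
python3 go.py .5237 -.2122 .15 .593
python3 - <<'E'
from h import *
s=robot.read_camera("scene");t=robot.read_camera("top")
R=lambda im,x,y,w,h,k:cv2.resize(im[y:y+h,x:x+w],None,fx=k,fy=k,interpolation=cv2.INTER_CUBIC)
cv2.imwrite("pics/ap.png",np.hstack([R(t,310,160,100,130,4),R(s,290,200,100,130,4)]))
E
```

```text
time: 2.2
sh [-0.0278 -0.0001  0.0003] tw [-0.     -0.0009  0.0003] pos [ 0.5236 -0.2119  0.1222] q [-0.52  0.55  1.58  0.    1.01  0.46] t 2.2 F [0.9 0.  1.1] op 0.0919
```

View pics/ap.png

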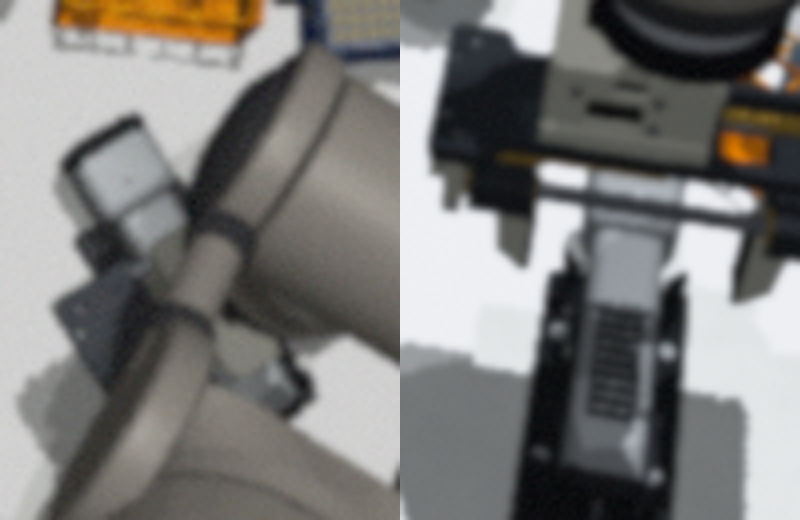

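Fingers straddle the handle evenly: tips at (522,262) and (742,297), handle centre about (628,300). Descending.

```bash
python3 -m creep '[{"translation":[0.03,0,0],"twist":[0,0,0],"hand":100},{"translation":[0.055,0,0],"twist":[0,0,0],"hand":100},{"translation":[0.075,0,0],"twist":[0,0,0],"hand":100},{"translation":[0.075,0,0],"twist":[0,0,0],"hand":100},{"translation":[0.075,0,0],"twist":[0,0,0],"hand":70}]' 30 
python3 -m creep '[{"translation":[0,0,0],"twist":[0,0,0],"hand":20},{"translation":[0,0,0],"twist":[0,0,0],"hand":20},{"translation":[0,0,0],"twist":[0,0,0],"hand":20},{"translation":[0,0,0],"twist":[0,0,0],"hand":20},{"translation":[0,0,0],"twist":[0,0,0],"hand":20}]' 30 
python3 -m creep '[{"translation":[0,0,0],"twist":[0,0,0],"hand":20},{"translation":[0,0,0],"twist":[0,0,0],"hand":20},{"translation":[0,0,0],"twist":[0,0,0],"hand":20}]' 30
python3 go.py .5237 -.2122 .047 .593
```

```text
time: 2.8
tool_pos: [0.5266, -0.2133, 0.0519]
tool_rot: [0.479, 1.562, -0.499]
contact_force: [-0.1, 0.0, 0.4]
opening: 0.0874
time: 3.3
tool_pos: [0.5265, -0.213, 0.052]
tool_rot: [0.503, 1.563, -0.474]
contact_force: [-1.3, 2.1, 1.8]
opening: 0.0484
time: 3.6
tool_pos: [0.5266, -0.2132, 0.052]
tool_rot: [0.497, 1.562, -0.48]
contact_force: [0.4, 0.4, 1.4]
opening: 0.0359
sh [ 0.005  -0.0019 -0.0025] tw [ 0.0004  0.0073 -0.004 ] pos [ 0.5266 -0.2132  0.052 ] q [-0.52  0.64  1.64  0.    0.85  0.46] t 3.6 F [0.4 0.4 1.4] op 0.0359
```

Opening is 36 mm, so the paddle is flush. Raising the grip to 40 N and lifting.

```bash
python3 -m creep '[{"translation":[0,0,0],"twist":[0,0,0],"hand":20},{"translation":[-0.01,0,0],"twist":[0,0,0],"hand":20},{"translation":[-0.03,0,0],"twist":[0,0,0],"hand":20},{"translation":[-0.06,0,0],"twist":[0,0,0],"hand":20},{"translation":[-0.09,0,0],"twist":[0,0,0],"hand":20}]' 40 
python3 -m creep '[{"translation":[-0.03,0,0],"twist":[0,0,0],"hand":20},{"translation":[-0.03,0,0],"twist":[0,0,0],"hand":20}]' 40 
python3 go.py .443 .03 .17 .05
python3 - <<'E'
from h import *
s=robot.read_camera("scene");t=robot.read_camera("top")
R=lambda im,x,y,w,h,k:cv2.resize(im[y:y+h,x:x+w],None,fx=k,fy=k,interpolation=cv2.INTER_CUBIC)
cv2.imwrite("pics/lift.png",np.hstack([R(t,310,160,100,130,4),R(s,290,180,100,130,4)]))
E
```

```text
time: 4.1
tool_pos: [0.5255, -0.2127, 0.143]
tool_rot: [0.484, 1.564, -0.494]
contact_force: [0.5, 0.0, -2.5]
opening: 0.0362
time: 4.3
tool_pos: [0.5272, -0.2137, 0.1779]
tool_rot: [0.461, 1.555, -0.516]
contact_force: [-0.0, -0.6, -1.4]
opening: 0.0361
sh [ 0.0048  0.0665 -0.2492] tw [ 0.5434  0.0117 -0.0106] pos [ 0.5272 -0.2137  0.1779] q [-0.52  0.48  1.52  0.    1.12  0.46] t 4.3 F [-0.  -0.6 -1.4] op 0.0361
```

View pics/lift.png

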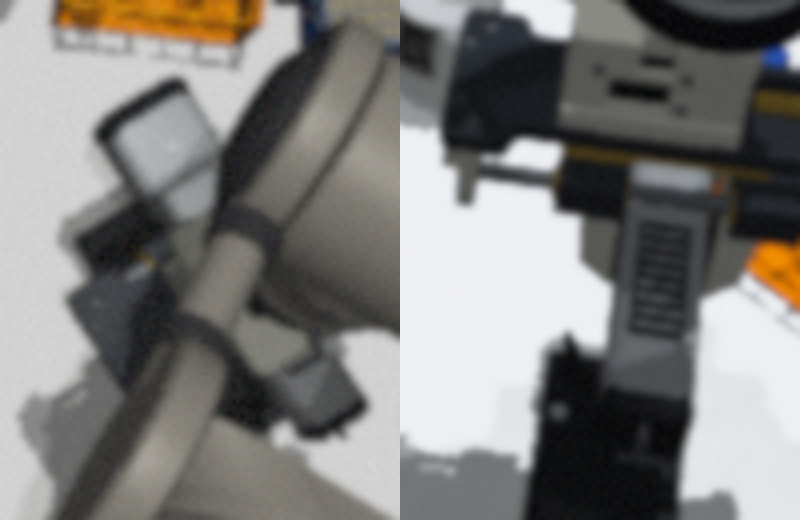

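The reader is lifted and level between the fingers, and the rest stays behind. Moving to the scan stand-off, high.

```bash
python3 -m creep '[{"translation":[0,0.01,-0.04],"twist":[0.1,0,0],"hand":20},{"translation":[0,0.025,-0.08],"twist":[0.22,0,0],"hand":20},{"translation":[0,0.04,-0.12],"twist":[0.33,0,0],"hand":20},{"translation":[0,0.05,-0.17],"twist":[0.44,0,0],"hand":20},{"translation":[0,0.06,-0.21],"twist":[0.54,0.01,-0.01],"hand":20}]' 40 |head -1
python3 go.py .443 .03 .09 .05
```

```text
time: 4.9
sh [ 0.0806 -0.0093 -0.0331] tw [-0.001  -0.0039  0.0102] pos [ 0.4548 -0.0028  0.1704] q [-0.18  0.31  1.82  0.    1.02  1.34] t 4.9 F [ 0.9  0.6 -2.7] op 0.0356
```

```bash
python3 -m creep '[{"translation":[0.02,-0.009,-0.033],"twist":[0,-0.004,0.01],"hand":20},{"translation":[0.04,-0.009,-0.033],"twist":[0,-0.004,0.01],"hand":20},{"translation":[0.06,-0.009,-0.033],"twist":[0,-0.004,0.01],"hand":20},{"translation":[0.08,-0.009,-0.033],"twist":[0,-0.004,0.01],"hand":20},{"translation":[0.08,-0.009,-0.033],"twist":[0,-0.004,0.01],"hand":20}]' 40 |head -1
python3 go.py .443 .03 .062 .05
python3 - <<'E'
from h import *
s=robot.read_camera("scene");t=robot.read_camera("top")
R=lambda im,x,y,w,h,k:cv2.resize(im[y:y+h,x:x+w],None,fx=k,fy=k,interpolation=cv2.INTER_CUBIC)
cv2.imwrite("pics/pre.png",np.hstack([R(t,215,130,100,140,4),R(s,210,120,100,140,4)]))
E
```

```text
time: 5.4
sh [0.0255 0.0027 0.0005] tw [-0.0007 -0.0011  0.0083] pos [0.4405 0.0303 0.0875] q [-0.11  0.42  1.95 -0.    0.78  1.42] t 5.4 F [-0.6 -1.4 -1.8] op 0.0362
```

View pics/pre.png

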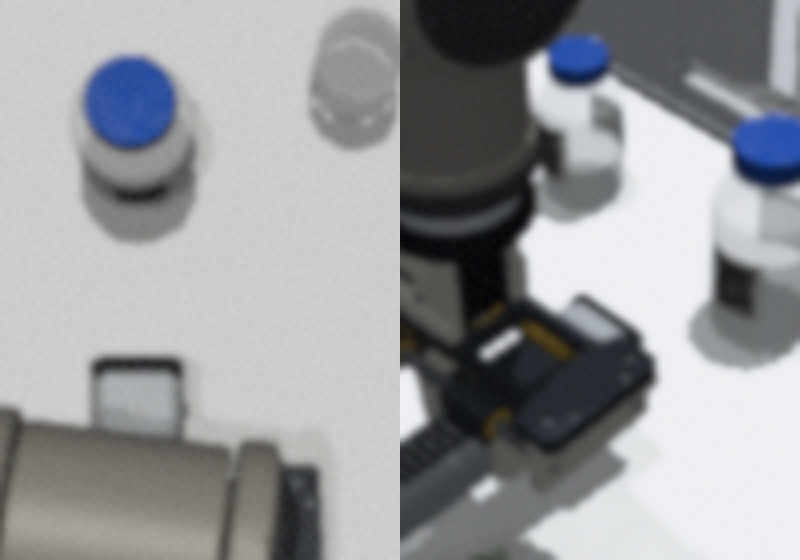

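```bash
python3 - <<'E'
from h import *
y=.05
for d in (.09,.102,.114):
  P=np.array([[.4405+d*np.cos(y)-w*np.sin(y),.0303+d*np.sin(y)+w*np.cos(y),.0995] for w in(.025,0,-.025)])
  print(d,((proj("top",P)-[215,130])*4).round().tolist())
for a in(175,183,190):
  A=np.radians(a);print(a,((proj("top",[.6726+.035*np.cos(A),.041+.035*np.sin(A),.05])-[215,130])*4).round())
E
```

```text
0.09 [[88.0, 371.0], [135.0, 370.0], [181.0, 370.0]]
0.102 [[88.0, 349.0], [134.0, 348.0], [181.0, 347.0]]
0.114 [[88.0, 327.0], [134.0, 326.0], [180.0, 325.0]]
175 [[128. 190.]]
183 [[136. 191.]]
190 [[143. 190.]]
```

Nose edge at top crop (137,358) matches the prediction (134,348) laterally, and the sticker matches at about 183°. Descending to scan height and holding.

```bash
python3 -m creep '[{"translation":[0.007,0.004,0],"twist":[0,0,0.008],"hand":20},{"translation":[0.014,0.008,0],"twist":[0,0,0.008],"hand":20},{"translation":[0.02,0.01,0],"twist":[0,0,0.008],"hand":20},{"translation":[0.026,0.01,0],"twist":[0,0,0.008],"hand":20},{"translation":[0.026,0.01,0],"twist":[0,0,0.008],"hand":20}]' 40 |head -1
python3 go.py .45 .03 .061 .05
python3 - <<'E'
from h import *
s=robot.read_camera("scene");t=robot.read_camera("top")
R=lambda im,x,y,w,h,k:cv2.resize(im[y:y+h,x:x+w],None,fx=k,fy=k,interpolation=cv2.INTER_CUBIC)
cv2.imwrite("pics/scan.png",np.hstack([R(t,215,130,100,140,4),R(s,210,120,100,140,4)]))
E
```

```text
time: 6.0
sh [ 0.0021 -0.002   0.0004] tw [-0.0011 -0.0006 -0.0033] pos [0.452  0.0305 0.0631] q [-0.1   0.47  1.95  0.    0.71  1.42] t 6.0 F [-0.  -0.5 -1. ] op 0.0357
```

View pics/scan.png

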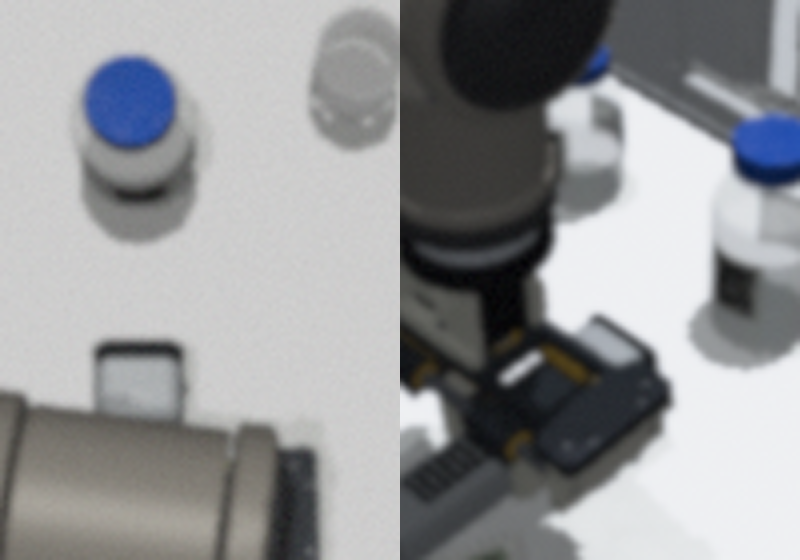

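The beam lines up with the sticker: nose at (138,345), sticker strip at (136,192). Lowering 3 mm, then holding through camera calls, during which the arm keeps its target.

```bash
python3 -m creep '[{"translation":[0.003,0,0],"twist":[0,0,0],"hand":20},{"translation":[0.003,0,0],"twist":[0,0,0],"hand":20},{"translation":[0.003,0,0],"twist":[0,0,0],"hand":20},{"translation":[0.003,0,0],"twist":[0,0,0],"hand":20},{"translation":[0.003,0,0],"twist":[0,0,0],"hand":20}]' 40 |head -1
python3 - <<'E'
from h import *
for i in range(36):
    robot.read_camera("top")
    if i%5==0:
        o=robot.observe();print(round(o['time'],2),o['tool_pos'].round(4),abs(o['qvel']).max().round(4),round(o['opening'],4))
E
python3 go.py .527 -.2135 .17 .593
```

```text
time: 6.6
6.65 [0.4524 0.0305 0.0609] 0.0019 0.0359
6.9 [0.4524 0.0304 0.0608] 0.0015 0.0362
7.15 [0.4523 0.0305 0.0608] 0.0017 0.0358
7.4 [0.4523 0.0305 0.0608] 0.0018 0.0359
7.65 [0.4523 0.0305 0.0608] 0.0022 0.0361
7.9 [0.4524 0.0305 0.0608] 0.0015 0.0358
8.15 [0.4523 0.0305 0.0608] 0.0013 0.0359
8.4 [0.4524 0.0305 0.0608] 0.0023 0.0359
sh [-0.109   0.0631  0.2473] tw [-0.5441  0.0008 -0.0045] pos [0.4524 0.0305 0.0608] q [-0.1   0.48  1.95  0.    0.71  1.42] t 8.4 F [-0.3  0.6 -2.1] op 0.0359
```

Held still for 1.8 s with the opening at 36 mm. Returning.

```bash
python3 -m creep '[{"translation":[-0.04,0,0],"twist":[0,0,0],"hand":20},{"translation":[-0.08,0,0],"twist":[0,0,0],"hand":20},{"translation":[-0.11,0,0.03],"twist":[-0.1,0,0],"hand":20},{"translation":[-0.11,0.02,0.07],"twist":[-0.2,0,0],"hand":20},{"translation":[-0.11,0.03,0.11],"twist":[-0.3,0,0],"hand":20}]' 40 |head -1
python3 go.py .5266 -.2132 .12 .5926
```

```text
time: 8.9
sh [ 0.0529 -0.0114  0.1386] tw [-0.2381  0.0044 -0.0075] pos [ 0.4888 -0.0792  0.1725] q [-0.32  0.37  1.73  0.    1.04  0.9 ] t 8.9 F [ 0.7  1.1 -1. ] op 0.0361
```

```bash
python3 -m creep '[{"translation":[0,-0.004,0.045],"twist":[-0.1,0,0],"hand":20},{"translation":[0,-0.008,0.09],"twist":[-0.2,0,-0.005],"hand":20},{"translation":[0.01,-0.011,0.138],"twist":[-0.238,0,-0.005],"hand":20},{"translation":[0.03,-0.011,0.138],"twist":[-0.238,0,-0.005],"hand":20},{"translation":[0.05,-0.011,0.138],"twist":[-0.238,0,-0.005],"hand":20}]' 40 |head -1
python3 -c "
from h import *
for i in range(3):robot.read_camera('top')"
python3 go.py .5266 -.2132 .12 .5926
```

```text
time: 9.4
sh [0.0017 0.     0.0013] tw [-0.0004  0.0015 -0.0003] pos [ 0.5259 -0.2121  0.1217] q [-0.52  0.55  1.58 -0.    1.01  0.46] t 9.55 F [-0.1  0.5 -0.8] op 0.0361
```

```bash
python3 -m creep '[{"translation":[0.01,0,0.001],"twist":[0,-0.005,0.003],"hand":20},{"translation":[0.025,0,0.001],"twist":[0,-0.005,0.003],"hand":20},{"translation":[0.04,0,0.001],"twist":[0,-0.005,0.003],"hand":20},{"translation":[0.05,0,0.001],"twist":[0,-0.005,0.003],"hand":20},{"translation":[0.054,0,0.001],"twist":[0,-0.005,0.003],"hand":20}]' 40 |head -1
python3 -c "
from h import *
for i in range(3):robot.read_camera('top')"
python3 go.py .5266 -.2132 .052 .5926
```

```text
time: 10.05
sh [ 0.0161 -0.0003 -0.0001] tw [-0.0001  0.0071 -0.0036] pos [ 0.5268 -0.213   0.0681] q [-0.52  0.62  1.63  0.    0.89  0.46] t 10.2 F [-1.3  0.4 -1.9] op 0.0358
```

```bash
python3 -m creep '[{"translation":[0.004,0,0],"twist":[0,0,0],"hand":20},{"translation":[0.008,0,0],"twist":[0,0,0],"hand":20},{"translation":[0.012,0,0],"twist":[0,0,0],"hand":20},{"translation":[0.015,0,0],"twist":[0,0,0],"hand":20},{"translation":[0.0155,0,0],"twist":[0,0,0],"hand":20}]' 40 
python3 -c "
from h import *
for i in range(3):robot.read_camera('top')"
python3 go.py .5266 -.2132 .052 .5926
```

```text
time: 10.7
tool_pos: [0.5267, -0.213, 0.0521]
tool_rot: [0.47, 1.564, -0.508]
contact_force: [-0.8, 1.6, -1.9]
opening: 0.0355
sh [ 0.0006 -0.0003 -0.0001] tw [-0.0002  0.0071 -0.0036] pos [ 0.5269 -0.2131  0.0526] q [-0.52  0.64  1.64  0.    0.85  0.46] t 10.85 F [-0.3 -0.1 -1.6] op 0.0359
```

```bash
python3 -m creep '[{"translation":[0.001,0,0],"twist":[0,0,0],"hand":20},{"translation":[0.001,0,0],"twist":[0,0,0],"hand":20},{"translation":[0.001,0,0],"twist":[0,0,0],"hand":60},{"translation":[0.001,0,0],"twist":[0,0,0],"hand":100},{"translation":[0.001,0,0],"twist":[0,0,0],"hand":100}]' 40 
python3 -m creep '[{"translation":[0,0,0],"twist":[0,0,0],"hand":100},{"translation":[0,0,0],"twist":[0,0,0],"hand":100},{"translation":[0,0,0],"twist":[0,0,0],"hand":100},{"translation":[0,0,0],"twist":[0,0,0],"hand":100},{"translation":[0,0,0],"twist":[0,0,0],"hand":100}]' 40 
python3 -m creep '[{"translation":[-0.02,0,0],"twist":[0,0,0],"hand":100},{"translation":[-0.05,0,0],"twist":[0,0,0],"hand":100},{"translation":[-0.09,0,0],"twist":[0,0,0],"hand":100},{"translation":[-0.13,0,0],"twist":[0,0,0],"hand":100},{"translation":[-0.17,0,0],"twist":[0,0,0],"hand":100}]' 40 
python3 go.py .40 .0 .25 .05
```

```text
time: 11.35
tool_pos: [0.5271, -0.2132, 0.0516]
tool_rot: [0.467, 1.562, -0.512]
contact_force: [0.3, -0.4, 0.1]
opening: 0.0554
time: 11.85
tool_pos: [0.5271, -0.2133, 0.0516]
tool_rot: [0.459, 1.562, -0.519]
contact_force: [-0.1, -0.1, -0.2]
opening: 0.0911
time: 12.35
tool_pos: [0.5256, -0.2124, 0.2232]
tool_rot: [0.46, 1.562, -0.518]
contact_force: [0.6, -0.2, -0.4]
opening: 0.0914
sh [-0.0286  0.0146 -0.2461] tw [ 0.5424  0.0064 -0.0058] pos [ 0.5256 -0.2124  0.2232] q [-0.52  0.44  1.46  0.    1.24  0.46] t 12.35 F [ 0.6 -0.2 -0.4] op 0.0914
```

Released. I'll move aside and look.

```bash
python3 -m creep '[{"translation":[-0.03,0,-0.05],"twist":[0.1,0,0],"hand":100},{"translation":[-0.03,0,-0.1],"twist":[0.2,0,0],"hand":100},{"translation":[-0.03,0,-0.15],"twist":[0.3,0,0],"hand":100},{"translation":[-0.03,0.01,-0.2],"twist":[0.4,0,0],"hand":100},{"translation":[-0.03,0.014,-0.24],"twist":[0.54,0,0],"hand":100}]' |head -2
python3 - <<'E'
from h import *
s=robot.read_camera("scene");t=robot.read_camera("top")
R=lambda im,x,y,w,h,k:cv2.resize(im[y:y+h,x:x+w],None,fx=k,fy=k,interpolation=cv2.INTER_CUBIC)
cv2.imwrite("pics/end.png",np.hstack([R(t,310,180,100,100,4),R(s,300,232,100,110,4)[:400]]))
cv2.imwrite("pics/endall.png",t)
E
```

```text
time: 12.85
tool_pos: [0.4029, -0.0058, 0.2517]
```

View pics/end.png

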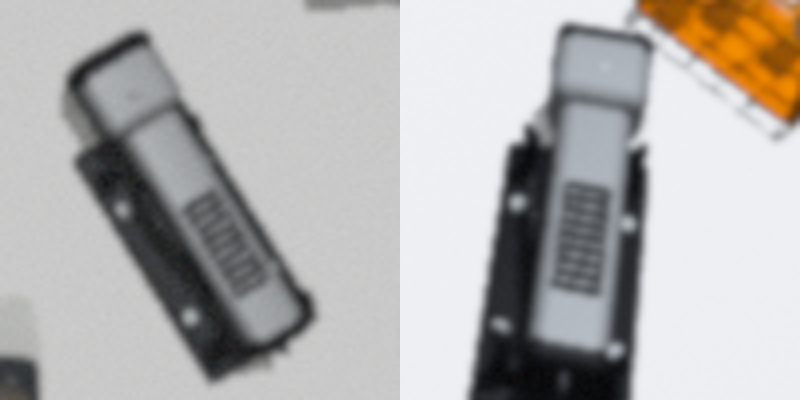

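View pics/endall.png

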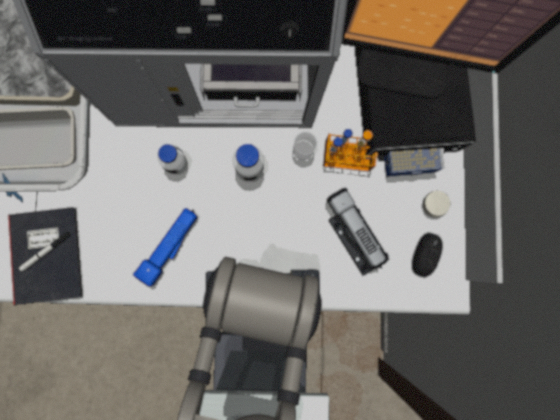

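Reader is back in the rest the same way round, about 7 crop px (~3–4 mm) to its right at the head. I'll quantify that against the start image.

```bash
python3 - <<'E'
from h import *
a=cv2.imread("pics/rd.png",0);b=cv2.imread("pics/end.png",0)
v=[.5279,-.2094,.593]
def flow(sl,off,n,boxes):
    out=[]
    for (x,y,w,h,L) in boxes:
        A,B=a[y:y+h,x:x+w],b[y-24:y+h+24,x-24:x+w+24]
        r=cv2.matchTemplate(B,A,cv2.TM_CCOEFF_NORMED);_,m,_,p=cv2.minMaxLoc(r)
        d=(np.array(p)-24)/4;print(n,L,"px",d,"score",round(m,3));out.append((n,L,d))
    return out
D=flow(a,0,"top",[(175,185,95,115,(-20,0,58)),(60,30,110,70,(95,0,64))])+flow(a,0,"scene",[(540,170,75,130,(-20,0,58)),(540,24,110,45,(95,0,64))])
# unknown: dx,dy along reader axes, dz at rear/front, yaw
def f(u):
    r=[]
    for n,L,d in D:
        L=np.array(L)/1e3;q=L.copy();q[0]+=u[0];q[1]+=u[1]+u[3]*L[0];q[2]+=u[2]+u[4]*L[0]
        r.append(proj(n,pose(v[:2],v[2],[q]))-proj(n,pose(v[:2],v[2],[L]))-d)
    return np.array(r).ravel()
r=least_squares(f,np.zeros(5),x_scale=[.003,.003,.003,.03,.03]);print("dx dy dz yaw pitch-slope",r.x.round(4),"res",f(r.x).round(2))
t0=cv2.resize(cv2.imread("pics/top0.png",0),(560,420));t1=cv2.imread("pics/endall.png",0)
for nm,(x,y,w,h) in dict(large=(228,140,42,45),small=(153,140,38,38),beaker=(288,128,32,40)).items():
    m=cv2.matchTemplate(t1[y-8:y+h+8,x-8:x+w+8],t0[y:y+h,x:x+w],cv2.TM_CCOEFF_NORMED);mm=cv2.minMaxLoc(m);print(nm,np.array(mm[3])-8,round(mm[1],3))
E
```

```text
top (-20, 0, 58) px [ 0.5 -0.5] score 0.95
top (95, 0, 64) px [ 1.25 -0.75] score 0.997
scene (-20, 0, 58) px [1.5  0.25] score 0.968
scene (95, 0, 64) px [1.5  0.25] score 0.977
dx dy dz yaw pitch-slope [ 0.0002 -0.0025 -0.0005 -0.0075  0.0024] res [ 0.29 -0.13 -0.11 -0.07 -0.27  0.04  0.05  0.  ]
large [0 0] 0.999
small [0 0] 0.999
beaker [0 0] 0.998
```

```bash
python3 - <<'E'
from h import *
s0=cv2.resize(cv2.imread("pics/scene0.png",0),(560,420));s1=cv2.cvtColor(robot.read_camera("scene"),cv2.COLOR_BGR2GRAY)
x,y,w,h=208,250,42,40
m=cv2.minMaxLoc(cv2.matchTemplate(s1[y-8:y+h+8,x-8:x+w+8],s0[y:y+h,x:x+w],cv2.TM_CCOEFF_NORMED));print("timer",np.array(m[3])-8,m[1])
robot.hand_in();print(robot.observe()['time'])
E
```

```text
timer [0 0] 0.8629235029220581
the job is handed in; nothing more can be done
the job is handed in; nothing more can be done
```

I scanned the larger bottle's sticker, laid the reader back in its rest and handed the job in at about 13 s. The hand-in gives no verdict.

- **Grasp and scan:** I gripped the grey reader at 30–40 N until the opening read 36 mm, which means the paddle was flush. I aimed at the larger bottle's sticker from about 9 cm, with the beam estimated within a few mm and a few degrees of square-on. I held it there for 1.8 s; the readings stayed within 0.1 mm.
- **Return:** Compared with the start pictures, the reader lies about 2.5 mm to its right and turned about 0.01 rad. Its height is unchanged within about 0.5 mm, so all three are inside the limits. It seems to have shifted when I let go.
- **Other objects:** Both bottles and the beaker show no shift in the top picture. The timer shows no shift in the scene picture, but that match was weaker (0.86).
- **Not checked directly:** I did not measure the paddle after release. The fingers are clear of the reader, so it should have sprung out.

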